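Complete the ball set and find the tin that rattles

ROBOT

A 6-joint arm with a two-finger parallel gripper is mounted at the origin on the work surface. World frame = base frame: x ahead of the robot, y to its left, z up, the work surface at z = 0. Lengths are in m, angles in rad, forces in N, time in s.
With the tool pointing down it reaches from about 0.35 to 0.775 m from the base axis. Payload 7.3 kg.
Tool frame: the origin (TCP) lies between the finger pads; the fingertips stand 8 mm ahead of it and the grasp point (between the pads) lies 11 mm behind it (robot.nose_length is the distance from the TCP to the fingertips, in m); z points along the fingers, y is the line along which they close (so a half turn about z gives the same grasp; the last joint's range is limited). The gripper opens to 92 mm and grips with 3 to 60 N. Pads are 19 mm wide; open, the fingers measure 130 mm over their backs; the gripper's body (75 mm by 190 mm) begins 47 mm behind the grasp point.
Start: joints at [-1.399, 0.342, 1.524, -0, 1.275, -0.146], TCP at [0.164, -0.499, 0.235] pointing down, gripper open.
Joint ranges: [-2.53, 2.53], [-0.77, 2.02], [0.04, 2.7], [-1, 4.14], [0.28, 2.66], [-3.11, 3.11]. Speed limits (rad/s): [2.57, 2.57, 3.14, 3.14, 3.14, 3.14].

INTERFACE

Orientations are given as [roll, pitch, yaw] about the fixed x, y, z axes, in that order (R = Rz(yaw) Ry(pitch) Rx(roll)).
In Python, from cell import robot gives the robot as it stands. The module is installed in compiled form; this text tells all that it offers.
- The arm moves only by the shell command python3 -m jog 'ROWS' [FORCE]. ROWS is JSON, a list that holds one entry, the list of rows, each a list of 5 numbers: the gripper's target within -1 to 1 (fully open at 1, half-way at 0, shut at -1), then the shift along the tool's x, y, z in m, then the turn about the tool's z in rad. A call has 1 to 5 rows; each row is the pose to reach, as a shift and turn from the pose commanded when the call began, along the tool's axes at that moment; what a row does not reach only later rows make up. A row lasts 1/12 s, in which the tool goes at most 41.7 mm and 7.16 degrees, less where a joint would pass 70% of its speed; a pose out of reach is approached as far as the arm can. A call with a gripper value outside its range is refused whole. The fingers move at their own pace and stop on an object; FORCE is the grip in N (left out, the last holds). Time passes only in rows, so rows that repeat a pose let the fingers close. It gives the time, the measured TCP pose, the force, the opening and the grip force at its end, in the units of the state.
- robot.observe(): the state, without advancing time (a new reading comes with each control period).
- robot.read_camera(name): name is "side" or "top"; returns the picture (420x560x3 uint8, red, green, blue); there is no depth.
- robot.camera_model(name): a dict with "camera_matrix" (3x3 intrinsics, pixels), "position" and "attitude" of the camera in the world. Camera axes: x right, y down, z forward; pixel columns grow to the right and rows downward; lengths in m; the calibration is good to about 2 mm. A picture is of the moment at which its call begins. camera_model takes no time and is no camera call.
- robot.hand_in(): hands the job in; it is judged then, once.
The state is a dict: "time": time; "qpos": joint angles; "qvel": joint speeds; "joint_efforts": joint torques, N m; "tool_pos": TCP position; "tool_rot": TCP orientation; "contact_force": force on the tool from outside, world axes, zero at the start; "torque": the same for the moment, N m; "opening": finger opening in m; "grip_force": force on a finger pad.
Only numpy, scipy, OpenCV 4.12 (cv2) and the standard library are available. Lean on these libraries where they do the work, as an engineer would, in place of code of your own. Each camera call takes 0.05 s, during which the arm holds its last target. There are 200 camera calls.

TASK

Set the loose brass ball from the black dish into an empty well of the wooden tray. Then find the missing sixth ball of the set, which is shut in one of the three aluminium tins: lift and shake them to learn which one rattles, and stand any other tin you lift back upright on the bench. Finish while still holding the rattling tin, level, lid up and still, a good hand's breadth above the middle of the white pad for your colleague to take, without disturbing the other tools.

Things in the scene. Friction and masses are not known exactly. Their poses are not given: they have to be found in the camera images.
- tray: Fixed dark wooden ball tray, 120 mm (its x) by 176 mm (its y), 11 mm high, with 6 round wells 28 mm wide and 6 mm deep (well floor 5 mm above the bench) in 2 rows of 3, 56 mm apart both ways; four wells hold a brass ball, two are empty. Origin: centre of its underside, z up.
- tray_hole0 (a point): Centre of the mouth of well 0 of the ball tray, level with the tray's top, 11 mm above the bench.
- tray_hole1 (a point): Centre of the mouth of well 1 of the ball tray, level with the tray's top, 11 mm above the bench.
- tray_hole2 (a point): Centre of the mouth of well 2 of the ball tray, level with the tray's top, 11 mm above the bench.
- tray_hole3 (a point): Centre of the mouth of well 3 of the ball tray, level with the tray's top, 11 mm above the bench.
- tray_hole4 (a point): Centre of the mouth of well 4 of the ball tray, level with the tray's top, 11 mm above the bench.
- tray_hole5 (a point): Centre of the mouth of well 5 of the ball tray, level with the tray's top, 11 mm above the bench.
- dish: Fixed shallow black dish, 110 mm (its x) by 100 mm (its y), rim 11 mm high and 5 mm thick, flat floor 5 mm above the bench; one loose brass ball lies within 25 mm of its middle. Origin: centre of its underside, z up.
- ball_1_center (a point): Centre of brass ball 1: solid, 25 mm in diameter, 70 g. Of the five balls in sight four start in wells of the tray and one in the dish; which is where changes. A ball lying in the dish or seated in a well has its centre 17.5 mm above the bench, and may be 3 mm off the middle of its well.
- ball_2_center (a point): Centre of brass ball 2: solid, 25 mm in diameter, 70 g. Of the five balls in sight four start in wells of the tray and one in the dish; which is where changes. A ball lying in the dish or seated in a well has its centre 17.5 mm above the bench, and may be 3 mm off the middle of its well.
- ball_3_center (a point): Centre of brass ball 3: solid, 25 mm in diameter, 70 g. Of the five balls in sight four start in wells of the tray and one in the dish; which is where changes. A ball lying in the dish or seated in a well has its centre 17.5 mm above the bench, and may be 3 mm off the middle of its well.
- ball_4_center (a point): Centre of brass ball 4: solid, 25 mm in diameter, 70 g. Of the five balls in sight four start in wells of the tray and one in the dish; which is where changes. A ball lying in the dish or seated in a well has its centre 17.5 mm above the bench, and may be 3 mm off the middle of its well.
- ball_5_center (a point): Centre of brass ball 5: solid, 25 mm in diameter, 70 g. Of the five balls in sight four start in wells of the tray and one in the dish; which is where changes. A ball lying in the dish or seated in a well has its centre 17.5 mm above the bench, and may be 3 mm off the middle of its well.
- tin_1: Shut aluminium tin, one of three alike: 100 mm (its x) by 60 mm (its y), 38 mm high, 0.12 to 0.36 kg, loose on the bench. Origin: centre of its underside, z up. Two of the tins (any two) are packed tight; the third has one 25 mm, 70 g ball loose inside, on top of the tin's own weight, so weight does not tell.
- tin_2: Shut aluminium tin, one of three alike: 100 mm (its x) by 60 mm (its y), 38 mm high, 0.12 to 0.36 kg, loose on the bench. Origin: centre of its underside, z up. The loose ball in one of the tins can run 63 mm along the tin's x and 23 mm along its y.
- tin_3: Shut aluminium tin, one of three alike: 100 mm (its x) by 60 mm (its y), 38 mm high, 0.12 to 0.36 kg, loose on the bench. Origin: centre of its underside, z up. In the tin with the loose ball, the ball strikes the ends when the tin is jerked along its length, and after a quick stroke lies at the leading end: the moment at the wrist then differs by about 0.04 N m between ball at one end and at the other.
- pad: Fixed white sorting pad on the far side of the work, 120 mm (its x) by 160 mm (its y), 4 mm thick. Origin: centre of its underside, z up.
- bench_block: Bystander: steel bench block 70 by 70 by 20 mm, loose. Origin: centre of its underside.
- third_hand: Bystander: soldering stand, loose, round 68 mm foot with a 118 mm rod and a side arm with tweezer tips reaching 95 mm from the rod (its -x), 125 mm high over all. Origin: centre of the foot's underside.
- ring_clamp: Bystander: wooden ring clamp lying flat, loose, 147 mm (its x) by 28 mm by 26 mm. Origin: under its middle.

How it is judged:
On the way, in this order (a step that is already met when the one before it is completed fails the run):
1. all five balls in sight sit in wells of the tray, one to a well, let go (height (world z) of each of ball_1_center, ball_2_center, ball_3_center, ball_4_center, ball_5_center below 0.023 m and (horizontal distance between ball_1_center and tray_hole0 below 0.005 m or horizontal distance between ball_1_center and tray_hole1 below 0.005 m or horizontal distance between ball_1_center and tray_hole2 below 0.005 m or horizontal distance between ball_1_center and tray_hole3 below 0.005 m or horizontal distance between ball_1_center and tray_hole4 below 0.005 m or horizontal distance between ball_1_center and tray_hole5 below 0.005 m) and (horizontal distance between ball_2_center and tray_hole0 below 0.005 m or horizontal distance between ball_2_center and tray_hole1 below 0.005 m or horizontal distance between ball_2_center and tray_hole2 below 0.005 m or horizontal distance between ball_2_center and tray_hole3 below 0.005 m or horizontal distance between ball_2_center and tray_hole4 below 0.005 m or horizontal distance between ball_2_center and tray_hole5 below 0.005 m) and (horizontal distance between ball_3_center and tray_hole0 below 0.005 m or horizontal distance between ball_3_center and tray_hole1 below 0.005 m or horizontal distance between ball_3_center and tray_hole2 below 0.005 m or horizontal distance between ball_3_center and tray_hole3 below 0.005 m or horizontal distance between ball_3_center and tray_hole4 below 0.005 m or horizontal distance between ball_3_center and tray_hole5 below 0.005 m) and (horizontal distance between ball_4_center and tray_hole0 below 0.005 m or horizontal distance between ball_4_center and tray_hole1 below 0.005 m or horizontal distance between ball_4_center and tray_hole2 below 0.005 m or horizontal distance between ball_4_center and tray_hole3 below 0.005 m or horizontal distance between ball_4_center and tray_hole4 below 0.005 m or horizontal distance between ball_4_center and tray_hole5 below 0.005 m) and (horizontal distance between ball_5_center and tray_hole0 below 0.005 m or horizontal distance between ball_5_center and tray_hole1 below 0.005 m or horizontal distance between ball_5_center and tray_hole2 below 0.005 m or horizontal distance between ball_5_center and tray_hole3 below 0.005 m or horizontal distance between ball_5_center and tray_hole4 below 0.005 m or horizontal distance between ball_5_center and tray_hole5 below 0.005 m) and contact force between the fingers and anything else below 0.05 N), for 0.2 s.
2. a tin is shaken, held clear of the bench, so that the ball inside strikes its walls (((height (world z) of tin_1 above 0.03 m and contact force between tin_1 and the fingers above 2 N and contact force between any of tin_1_c7, tin_1_c8, tin_1_c9, tin_1_c10 and anything else above 0.8 N) or (height (world z) of tin_2 above 0.03 m and contact force between tin_2 and the fingers above 2 N and contact force between any of tin_2_c7, tin_2_c8, tin_2_c9, tin_2_c10 and anything else above 0.8 N) or (height (world z) of tin_3 above 0.03 m and contact force between tin_3 and the fingers above 2 N and contact force between any of tin_3_c7, tin_3_c8, tin_3_c9, tin_3_c10 and anything else above 0.8 N))).
At the end, for the whole second after the job is handed in: Five balls at rest in five wells (within 5 mm of centre). The tin with the loose ball is gripped (over 2 N), within 50 mm of the pad's middle seen from above, underside at least 70 mm above the bench, level within 0.2 rad, still (under 0.04 m/s). The other tins stand upright on the bench, let go (height (world z) of each of ball_1_center, ball_2_center, ball_3_center, ball_4_center, ball_5_center below 0.023 m and (horizontal distance between ball_1_center and tray_hole0 below 0.005 m or horizontal distance between ball_1_center and tray_hole1 below 0.005 m or horizontal distance between ball_1_center and tray_hole2 below 0.005 m or horizontal distance between ball_1_center and tray_hole3 below 0.005 m or horizontal distance between ball_1_center and tray_hole4 below 0.005 m or horizontal distance between ball_1_center and tray_hole5 below 0.005 m) and (horizontal distance between ball_2_center and tray_hole0 below 0.005 m or horizontal distance between ball_2_center and tray_hole1 below 0.005 m or horizontal distance between ball_2_center and tray_hole2 below 0.005 m or horizontal distance between ball_2_center and tray_hole3 below 0.005 m or horizontal distance between ball_2_center and tray_hole4 below 0.005 m or horizontal distance between ball_2_center and tray_hole5 below 0.005 m) and (horizontal distance between ball_3_center and tray_hole0 below 0.005 m or horizontal distance between ball_3_center and tray_hole1 below 0.005 m or horizontal distance between ball_3_center and tray_hole2 below 0.005 m or horizontal distance between ball_3_center and tray_hole3 below 0.005 m or horizontal distance between ball_3_center and tray_hole4 below 0.005 m or horizontal distance between ball_3_center and tray_hole5 below 0.005 m) and (horizontal distance between ball_4_center and tray_hole0 below 0.005 m or horizontal distance between ball_4_center and tray_hole1 below 0.005 m or horizontal distance between ball_4_center and tray_hole2 below 0.005 m or horizontal distance between ball_4_center and tray_hole3 below 0.005 m or horizontal distance between ball_4_center and tray_hole4 below 0.005 m or horizontal distance between ball_4_center and tray_hole5 below 0.005 m) and (horizontal distance between ball_5_center and tray_hole0 below 0.005 m or horizontal distance between ball_5_center and tray_hole1 below 0.005 m or horizontal distance between ball_5_center and tray_hole2 below 0.005 m or horizontal distance between ball_5_center and tray_hole3 below 0.005 m or horizontal distance between ball_5_center and tray_hole4 below 0.005 m or horizontal distance between ball_5_center and tray_hole5 below 0.005 m) and ((contact force between tin_1_c6 and anything else above 0.1 N and contact force between tin_1 and the fingers above 2 N and horizontal distance between tin_1 and pad below 0.05 m and height (world z) of tin_1 above 0.07 m and angle between tin_1's own z axis and vertical below 0.2 rad and linear speed of tin_1 below 0.04 m/s and angular speed of tin_1 below 0.3 rad/s and height (world z) of each of tin_2, tin_3 below 0.006 m and angle between each of tin_2, tin_3's own z axis and vertical below 0.1 rad and contact force between each of tin_2, tin_3 and the fingers below 0.05 N) or (contact force between tin_2_c6 and anything else above 0.1 N and contact force between tin_2 and the fingers above 2 N and horizontal distance between tin_2 and pad below 0.05 m and height (world z) of tin_2 above 0.07 m and angle between tin_2's own z axis and vertical below 0.2 rad and linear speed of tin_2 below 0.04 m/s and angular speed of tin_2 below 0.3 rad/s and height (world z) of each of tin_1, tin_3 below 0.006 m and angle between each of tin_1, tin_3's own z axis and vertical below 0.1 rad and contact force between each of tin_1, tin_3 and the fingers below 0.05 N) or (contact force between tin_3_c6 and anything else above 0.1 N and contact force between tin_3 and the fingers above 2 N and horizontal distance between tin_3 and pad below 0.05 m and height (world z) of tin_3 above 0.07 m and angle between tin_3's own z axis and vertical below 0.2 rad and linear speed of tin_3 below 0.04 m/s and angular speed of tin_3 below 0.3 rad/s and height (world z) of each of tin_1, tin_2 below 0.006 m and angle between each of tin_1, tin_2's own z axis and vertical below 0.1 rad and contact force between each of tin_1, tin_2 and the fingers below 0.05 N))); the arm keeps its last pose, push and grip.
It fails at once if the steel bench block is pushed more than 30 mm or knocked over (distance of bench_block from where it was at the start of the episode above 0.03 m or angle between bench_block's own z axis and vertical above 0.5 rad).
It fails at once if the soldering stand is pushed more than 30 mm or knocked over (distance of third_hand from where it was at the start of the episode above 0.03 m or angle between third_hand's own z axis and vertical above 0.5 rad).
It fails at once if the wooden ring clamp is pushed more than 30 mm or knocked over (distance of ring_clamp from where it was at the start of the episode above 0.03 m or angle between ring_clamp's own z axis and vertical above 0.5 rad).
It also fails if it takes over 72 s, if anything falls off the work surface, if the arm or the gripper's body presses on something with over 40 N, if the wrist force passes 120 N, or if a joint passes its speed limit or range.

## Working session

There is one attempt and no reset: what is moved stays moved. The work goes in short steps, Python scripts to look and compute and a shell command to move; the robot and the scene stay as the last step left them, time stands still between calls to the robot, and variables do not carry over. Pictures are saved under pics/ and viewed, at most 10 in all, crops included, and the job is handed in when it is done.

```bash
mkdir -p pics
python3 - <<'E'
from cell import robot
import cv2
for n in("top","side"):
    im=robot.read_camera(n); cv2.imwrite(f"pics/{n}0.png",im[:,:,::-1]); m=robot.camera_model(n); print(n,m)
s=robot.observe(); print(s)
E
```

```text
top {'camera_matrix': array([[510.3652316 ,   0.        , 277.57036967],
       [  0.        , 510.3652316 , 210.48253848],
       [  0.        ,   0.        ,   1.        ]]), 'position': array([0.43945617, 0.02868979, 1.54989558]), 'attitude': array([-3.06728761e+00,  2.47589160e-03, -1.54968560e+00])}
side {'camera_matrix': array([[387.67816137,   0.        , 280.04718312],
       [  0.        , 387.67816137, 205.84066537],
       [  0.        ,   0.        ,   1.        ]]), 'position': array([ 0.26117314, -0.66621323,  0.47082366]), 'attitude': array([-2.06837917,  0.00920268, -0.403701  ])}
{'time': 0.1, 'qpos': array([-1.39899510e+00,  3.42655753e-01,  1.52487015e+00, -3.79636096e-05,
        1.27537977e+00, -1.45998122e-01]), 'qvel': array([-0.00046269,  0.00041527, -0.00226069, -0.00154299,  0.00015017,
       -0.00031486]), 'joint_efforts': array([ 1.29746830e-03, -4.32005060e+01, -2.44693959e+01,  7.19787413e-02,
        5.26221085e-02, -5.42340035e-05]), 'tool_pos': array([ 0.16400559, -0.49838418,  0.23413096]), 'tool_rot': array([-3.14028832e+00, -1.55100082e-04,  3.17810320e-01]), 'contact_force': array([ 0.07807818, -0.80024701,  0.58499536]), 'torque': array([-0.00339007,  0.01365093,  0.02318804]), 'grip_force': 0.0, 'opening': 0.09210247463998894}
```

View pics/top0.png

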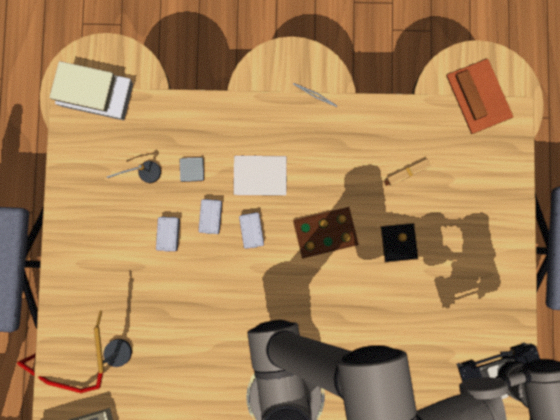

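View pics/side0.png

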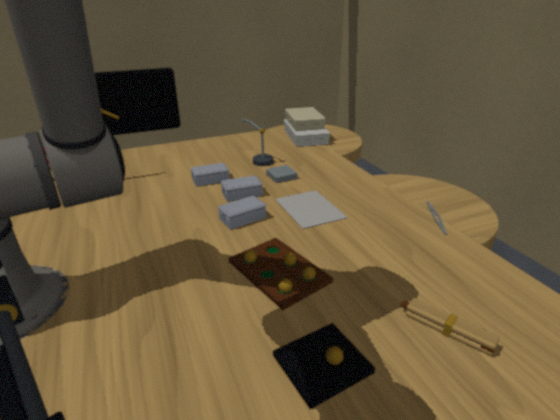

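Top view: dish ball at (403,237), tray centred at (325,233) with green empty wells at (306,228) and (327,241), tins at (168,234), (210,216), (252,230), pad at (260,175). The side view shows the ball at (335,355) and the empty wells at (273,251) and (267,274). Next I'll measure these.

```bash
cat > h.py <<'E'
import numpy as np, cv2
from scipy.spatial.transform import Rotation as R
from cell import robot
def ray(n,u,v):
    m=robot.camera_model(n); d=np.linalg.solve(m["camera_matrix"],[u,v,1.0])
    return m["position"],R.from_euler("xyz",m["attitude"]).as_matrix()@d
def cast(n,u,v,z):
    p,d=ray(n,u,v); return p+d*(z-p[2])/d[2]
def blobs(mask,lo,hi,roi):
    x0,y0,x1,y1=roi; k=np.zeros_like(mask); k[y0:y1,x0:x1]=mask[y0:y1,x0:x1]
    n,l,s,c=cv2.connectedComponentsWithStats(k)
    return [(s[i,4],c[i],cv2.minAreaRect(np.argwhere(l==i)[:,::-1].astype(np.float32))) for i in range(1,n) if lo<=s[i,4]<=hi]
E
python3 - <<'E'
from h import *
for n,rt,rd in(("top",(290,200,362,262),(380,220,420,265)),("side",(225,235,335,308),(270,320,380,405))):
    im=cv2.imread(f"pics/{n}0.png"); hsv=cv2.cvtColor(im,cv2.COLOR_BGR2HSV)
    if n=="top":
        for u,v in((403,237),(323,224),(306,228),(327,241),(300,240),(300,200),(252,230),(260,175),(390,250)): print((u,v),hsv[v,u])
    else:
        for u,v in((335,355),(285,286),(273,251),(255,265),(300,340)): print((u,v),hsv[v,u])
    br=cv2.inRange(hsv,(15,110,95),(33,255,255)); gr=cv2.inRange(hsv,(45,80,30),(90,255,255))
    for nm,mk,z,roi in(("ball",br,.0175,rt),("dball",br,.0175,rd),("green",gr,.005,rt)):
        for a,c,r in blobs(mk,6,600,roi): print(n,nm,a,c.round(1),cast(n,*c,z).round(4))
im=cv2.imread("pics/top0.png"); hsv=cv2.cvtColor(im,cv2.COLOR_BGR2HSV)
gm=cv2.inRange(hsv,(90,0,140),(140,80,255))
gm2=cv2.inRange(hsv,(0,0,120),(180,60,255))
def rep(nm,mk,lo,hi,roi,z):
    for a,c,r in blobs(mk,lo,hi,roi):
        q=np.array([cast("top",*p,z)[:2] for p in cv2.boxPoints(r)]); e=q[1]-q[0]; f=q[2]-q[1]
        L=e if np.hypot(*e)>np.hypot(*f) else f
        print(nm,a,c.round(1),"ctr",q.mean(0).round(4),"sides",np.hypot(*e).round(3),np.hypot(*f).round(3),"long yaw",np.degrees(np.arctan2(L[1],L[0])).round(1))
rep("gray",gm2,150,3000,(140,140,300,270),.038)
rep("dark",cv2.inRange(hsv,(0,0,0),(180,255,60)),400,3000,(375,215,425,270),.011)
rep("tray",cv2.inRange(hsv,(0,0,0),(180,255,110)),800,4500,(290,203,360,262),.011)
E
```

```text
(403, 237) [ 18 173 103]
(323, 224) [ 18 186 119]
(306, 228) [ 70 170  90]
(327, 241) [ 69 146  54]
(300, 240) [ 11 172  92]
(300, 200) [ 17 126 209]
(252, 230) [125  16 206]
(260, 175) [ 10  17 222]
(390, 250) [80 36 21]
top ball 12 [342.  217.5] [ 0.5363 -0.1592  0.0175]
top ball 31 [322.8 222.5] [ 0.5199 -0.1018  0.0175]
top ball 30 [347.3 237.2] [ 0.4775 -0.1758  0.0175]
top ball 15 [310.5 244.9] [ 0.4522 -0.066   0.0175]
top dball 548 [400.6 242.6] [ 0.4648 -0.3357  0.0175]
top dball 12 [402.9 236.3] [ 0.4836 -0.3424  0.0175]
top green 58 [305.1 227.5] [ 0.5045 -0.0496  0.005 ]
top green 59 [327.6 241.2] [ 0.4645 -0.118   0.005 ]
(335, 355) [ 20 191  91]
(285, 286) [ 22 190 126]
(273, 251) [ 72 224  65]
(255, 265) [ 15 138  37]
(300, 340) [158 204   5]
side ball 63 [283.9 285.2] [ 0.4753 -0.1719  0.0175]
side dball 381 [372.9 333.2] [ 0.5547 -0.3283  0.0175]
side green 53 [272.5 249.6] [ 0.5047 -0.0454  0.005 ]
side green 55 [266.7 274. ] [ 0.4643 -0.1153  0.005 ]
gray 524 [191. 169.] ctr [0.6724 0.2963] sides 0.066 0.069 long yaw -178.2
gray 2028 [259.6 175. ] ctr [0.6572 0.0895] sides 0.156 0.114 long yaw -88.8
gray 680 [209.4 216.1] ctr [0.531  0.2372] sides 0.102 0.06 long yaw -2.9
gray 694 [251.1 230.1] ctr [0.4921 0.1117] sides 0.061 0.102 long yaw -169.7
gray 680 [166.4 233.5] ctr [0.4771 0.3626] sides 0.101 0.06 long yaw -1.6
dark 1117 [398.9 242.1] ctr [ 0.4666 -0.3321] sides 0.101 0.105 long yaw -174.2
tray 2308 [325.8 232.1] ctr [ 0.492 -0.112] sides 0.181 0.125 long yaw -76.0
```

Run:
```python
from h import *
for n,rd in(("top",(388,229,414,255)),("side",(290,335,360,390))):
    im=cv2.imread(f"pics/{n}0.png"); hsv=cv2.cvtColor(im,cv2.COLOR_BGR2HSV)
    mk=cv2.inRange(hsv,(8,90,45),(35,255,255))
    for a,c,r in blobs(mk,6,500,rd): print(n,a,c.round(1),r[1],cast(n,*r[0],.0175).round(4),cast(n,*c,.0175).round(4))
s=robot.observe();print(s["tool_pos"])
```

```text
top 55 [402.3 236.8] (7.0, 8.0) [ 0.483  -0.3397  0.0175] [ 0.4822 -0.3407  0.0175]
side 67 [295.3 337.1] (6.0, 15.0) [ 0.4455 -0.2908  0.0175] [ 0.4433 -0.2879  0.0175]
side 139 [354.1 340.2] (16.0, 15.0) [ 0.5147 -0.3315  0.0175] [ 0.521  -0.3285  0.0175]
side 245 [334.6 355.2] (16.970561981201172, 16.970561981201172) [ 0.4802 -0.3411  0.0175] [ 0.4806 -0.3407  0.0175]
side 43 [292.1 385.8] (9.0, 6.0) [ 0.406  -0.3601  0.0175] [ 0.4041 -0.3614  0.0175]
side 67 [354.3 386.6] (7.0, 14.0) [ 0.4768 -0.3926  0.0175] [ 0.4786 -0.3952  0.0175]
[ 0.16400559 -0.49838418  0.23413096]
```

```bash
cat > go.py <<'E'
import sys
from h import *
# usage: go.py x y z yawdeg -> remaining shift in tool axes and turn
x,y,z,yw=map(float,sys.argv[1:5]); s=robot.observe()
M=R.from_euler("xyz",s["tool_rot"]).as_matrix(); d=M.T@(np.array([x,y,z])-s["tool_pos"])
t=(s["tool_rot"][2]-np.radians(yw)+np.pi)%(2*np.pi)-np.pi
print("t",round(s["time"],2),"pos",s["tool_pos"].round(4),"rot",s["tool_rot"].round(3),"open",round(s["opening"],4),"grip",round(s["grip_force"],1),"F",s["contact_force"].round(1),"SHIFT",d.round(4),"TURN",round(t,3))
E
python3 -m jog '[[[0.1,0.041,-0.006,0,0],[0.1,0.082,-0.012,0,0],[0.1,0.12,-0.018,0,0],[0.1,0.15,-0.022,0,0],[0.1,0.175,-0.025,0,0]]]' 20
python3 -m jog '[[[0.1,0.035,-0.005,0.0,0],[0.1,0.07,-0.01,0.02,0],[0.1,0.11,-0.016,0.04,0],[0.1,0.145,-0.021,0.07,0],[0.1,0.175,-0.025,0.1,0]]]'
python3 -m jog '[[[0.1,0,0,0,0],[0.1,0,0,0,0]]]'
python3 go.py 0.4812 -0.3408 0.02 18.2
```

```text
time: 0.52
tool_pos: [0.3243, -0.4187, 0.2344]
tool_rot: [-3.141, -0.0, 0.319]
contact_force: [0.2, -0.5, 0.2]
opening: 0.063
grip_force: 0.0
time: 0.93
tool_pos: [0.4771, -0.3436, 0.1405]
tool_rot: [3.14, -0.001, 0.319]
contact_force: [0.1, -0.9, 0.4]
opening: 0.0504
grip_force: 0.0
time: 1.1
tool_pos: [0.4753, -0.3428, 0.1384]
tool_rot: [-3.137, 0.003, 0.321]
contact_force: [-0.5, -0.1, 0.6]
opening: 0.0507
grip_force: 0.0
t 1.1 pos [ 0.4753 -0.3428  0.1384] rot [-3.137e+00  3.000e-03  3.210e-01] open 0.0507 grip 0.0 F [-0.5 -0.1  0.6] SHIFT [0.0066 0.0005 0.1184] TURN 0.003
```

```bash
python3 -m jog '[[[0.1,0.006,0,0.03,0],[0.1,0.006,0,0.06,0],[0.1,0.006,0,0.085,0],[0.1,0.006,0,0.09,0],[0.1,0.006,0,0.09,0]]]' >/dev/null
python3 -m jog '[[[0.1,0,0,0,0],[0.1,0,0,0,0]]]' >/dev/null
python3 go.py 0.4812 -0.3408 0.02 18.2
python3 - <<'E'
from cell import robot; import cv2
cv2.imwrite("pics/side1.png",cv2.resize(robot.read_camera("side")[280:420,230:430,::-1],None,fx=4,fy=4))
E
```

```text
t 1.68 pos [ 0.4816 -0.3442  0.0533] rot [ 3.138e+00 -2.000e-03  3.170e-01] open 0.0504 grip 0.0 F [ 0.6 -0.2  0.6] SHIFT [ 0.0007 -0.0035  0.0333] TURN -0.001
```

View pics/side1.png

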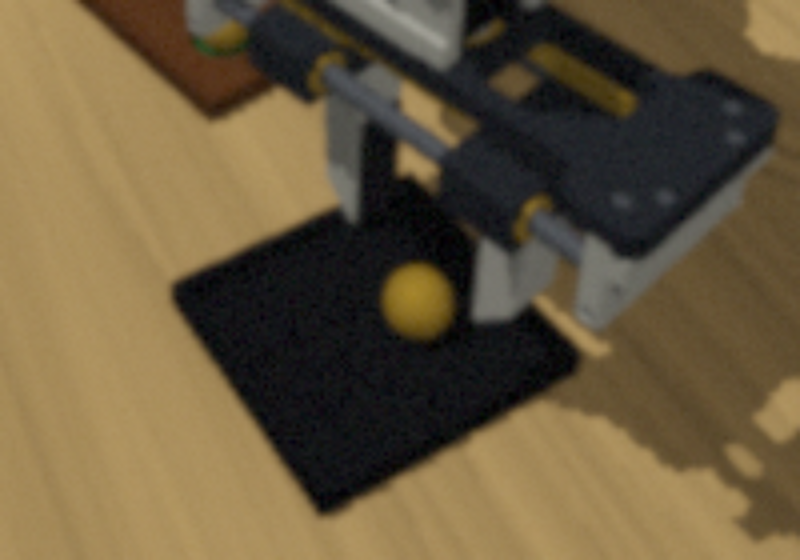

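The fingers straddle the ball (crop: ball at (418,302), tips on either side). I'll go down now.

```bash
python3 -m jog '[[[0.1,0,-0.002,0.015,0],[0.1,0,-0.002,0.028,0],[0.1,0,-0.002,0.028,0],[0.1,0,-0.002,0.028,0]]]'
python3 go.py 0.4812 -0.3408 0.02 18.2; python3 -m jog '[[[0.1,0,0,0,0]]]' >/dev/null;python3 go.py 0.4812 -0.3408 0.02 18.2; python3 -m jog '[[[0.1,0,0,0,0]]]' >/dev/null;python3 go.py 0.4812 -0.3408 0.02 18.2
```

```text
time: 2.07
tool_pos: [0.4803, -0.3412, 0.0238]
tool_rot: [3.141, -0.0, 0.318]
contact_force: [0.0, -0.1, -0.2]
opening: 0.0508
grip_force: 0.0
t 2.07 pos [ 0.4803 -0.3412  0.0238] rot [ 3.141 -0.     0.318] open 0.0508 grip 0.0 F [ 0.  -0.1 -0.2] SHIFT [ 0.0009 -0.0001  0.0038] TURN 0.0
t 2.15 pos [ 0.4808 -0.3416  0.0243] rot [ 3.14e+00 -1.00e-03  3.18e-01] open 0.0502 grip 0.0 F [ 0.1  1.2 -0.2] SHIFT [ 0.0006 -0.0006  0.0043] TURN 0.0
t 2.23 pos [ 0.4808 -0.3415  0.0243] rot [ 3.14e+00 -1.00e-03  3.18e-01] open 0.0508 grip 0.0 F [-0.6 -0.2  0.6] SHIFT [ 0.0006 -0.0006  0.0043] TURN 0.0
```

```bash
python3 -m jog '[[[0.1,0,0,0.004,0],[0.1,0,0,0.004,0],[-0.7,0,0,0.004,0],[-0.7,0,0,0.004,0],[-0.7,0,0,0.004,0]]]' 12
python3 -m jog '[[[-0.7,0,0,0,0],[-0.7,0,0,0,0],[-0.7,0,0,0,0]]]'
python3 -m jog '[[[-0.7,0,0,-0.015,0],[-0.7,0,0,-0.035,0],[-0.7,0,0,-0.05,0],[-0.7,0,0,-0.06,0],[-0.7,0,0,-0.06,0]]]'
python3 go.py 0.5045 -0.0496 0.08 59
```

```text
time: 2.65
tool_pos: [0.4802, -0.341, 0.019]
tool_rot: [3.141, -0.0, 0.318]
contact_force: [0.4, 0.2, 0.8]
opening: 0.0353
grip_force: 0.0
time: 2.9
tool_pos: [0.4802, -0.3409, 0.019]
tool_rot: [3.142, 0.0, 0.318]
contact_force: [-0.0, -0.2, 0.2]
opening: 0.0239
grip_force: 12.0
time: 3.32
tool_pos: [0.4811, -0.3418, 0.0811]
tool_rot: [3.138, -0.002, 0.318]
contact_force: [0.2, -0.6, -0.0]
opening: 0.0237
grip_force: 12.0
t 3.32 pos [ 0.4811 -0.3418  0.0811] rot [ 3.138e+00 -2.000e-03  3.180e-01] open 0.0237 grip 12.0 F [ 0.2 -0.6 -0. ] SHIFT [ 0.1135 -0.2703  0.0004] TURN -0.712
```

```bash
python3 -m jog '[[[-0.7,0.013,-0.03,0,-0.08],[-0.7,0.027,-0.065,0,-0.18],[-0.7,0.043,-0.1,0,-0.28],[-0.7,0.055,-0.13,0,-0.37],[-0.7,0.06,-0.14,0,-0.42]]]' >/dev/null
python3 -m jog '[[[-0.7,0,0,0,0],[-0.7,0,0,0,0]]]' >/dev/null
python3 go.py 0.5045 -0.0496 0.08 59
```

```text
t 3.9 pos [ 0.4933 -0.1887  0.0784] rot [-3.141e+00  1.000e-03  7.380e-01] open 0.0239 grip 12.0 F [ 0.1 -0.3 -0.8] SHIFT [ 0.1019 -0.0953 -0.0016] TURN -0.292
```

```bash
python3 -m jog '[[[-0.7,0.025,-0.023,0,-0.08],[-0.7,0.05,-0.047,0,-0.16],[-0.7,0.075,-0.07,0,-0.24],[-0.7,0.095,-0.089,0,-0.29],[-0.7,0.102,-0.095,0,-0.29]]]' >/dev/null
python3 -m jog '[[[-0.7,0,0,0,0],[-0.7,0,0,0,0],[-0.7,0,0,0,0]]]' >/dev/null
python3 go.py 0.5045 -0.0496 0.0205 59;python3 - <<'E'
from cell import robot; import cv2,numpy as np
t=cv2.resize(robot.read_camera("top")[190:270,280:380,::-1],(500,400)); s=cv2.resize(robot.read_camera("side")[200:320,210:360,::-1],(500,400))
cv2.imwrite("pics/b.png",cv2.resize(np.hstack([t,s]),(800,320)))
E
```

```text
t 4.57 pos [ 0.5052 -0.052   0.0788] rot [3.141 0.    1.025] open 0.0241 grip 12.0 F [ 0.3 -0.4 -0.8] SHIFT [ 0.0017 -0.0019  0.0583] TURN -0.005
```

View pics/b.png

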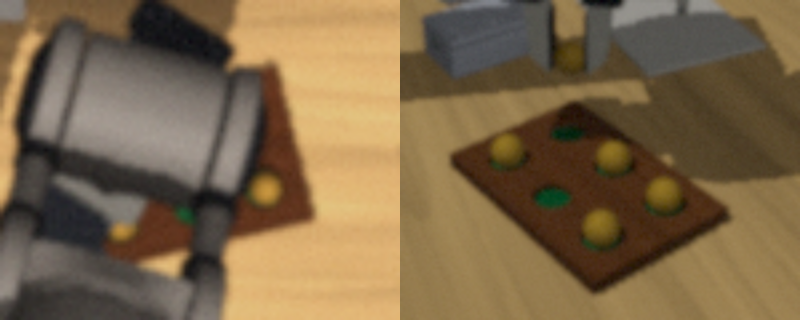

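The ball hangs between the fingers above the far empty well; the side crop shows both green wells clear. I'll lower it.

```bash
python3 -m jog '[[[-0.7,0.001,-0.002,0.012,0],[-0.7,0.001,-0.002,0.025,0],[-0.7,0.001,-0.002,0.037,0],[-0.7,0.001,-0.002,0.045,0],[-0.7,0.001,-0.002,0.045,0]]]' >/dev/null
for i in 1 2 3; do python3 -m jog '[[[-0.7,0,0,0,0]]]' >/dev/null
python3 go.py 0.5045 -0.0496 0.0205 59; done
```

```text
t 5.17 pos [ 0.5037 -0.049   0.0338] rot [-3.141  0.     1.027] open 0.024 grip 12.0 F [-0.6 -0.4 -0.6] SHIFT [-0.0001  0.001   0.0133] TURN -0.003
t 5.25 pos [ 0.5042 -0.0489  0.0344] rot [ 3.141 -0.     1.027] open 0.0239 grip 12.0 F [-1.1 -0.1 -0.2] SHIFT [-0.0005  0.0006  0.0139] TURN -0.003
t 5.33 pos [ 0.5043 -0.0487  0.0346] rot [ 3.14  -0.     1.027] open 0.0241 grip 12.0 F [ 0.2 -0.3 -1.4] SHIFT [-0.0007  0.0006  0.0141] TURN -0.002
```

```bash
python3 -m jog '[[[-0.7,0,0.001,0.005,0],[-0.7,0,0.001,0.01,0],[-0.7,0,0.001,0.0135,0],[-0.7,0,0.001,0.0135,0],[-0.7,0,0.001,0.0135,0]]]'
python3 -m jog '[[[-0.35,0,0,0,0],[-0.2,0,0,0,0],[0,0,0,0,0],[0,0,0,0,0]]]'
python3 -m jog '[[[0,0,0,0,0],[0,0,0,-0.01,0],[0,0,0,-0.04,0],[0,0,0,-0.08,0],[0,0,0,-0.11,0]]]'
python3 go.py 0.492 0.1117 0.10 10
```

```text
time: 5.75
tool_pos: [0.5044, -0.0488, 0.02]
tool_rot: [-3.141, 0.0, 1.028]
contact_force: [0.4, 0.3, -1.2]
opening: 0.0238
grip_force: 12.0
time: 6.08
tool_pos: [0.5048, -0.0489, 0.0206]
tool_rot: [3.141, -0.0, 1.028]
contact_force: [0.7, -0.1, 0.3]
opening: 0.0437
grip_force: 0.0
time: 6.5
tool_pos: [0.5049, -0.0489, 0.1333]
tool_rot: [3.14, -0.0, 1.028]
contact_force: [1.6, -0.6, -0.0]
opening: 0.0463
grip_force: 0.0
t 6.5 pos [ 0.5049 -0.0489  0.1333] rot [ 3.14  -0.     1.028] open 0.0463 grip 0.0 F [ 1.6 -0.6 -0. ] SHIFT [ 0.1309 -0.0941  0.0332] TURN 0.853
```

```bash
python3 -m jog '[[[1,0.02,-0.015,-0.02,0.1],[1,0.045,-0.03,-0.02,0.2],[1,0.07,-0.05,-0.02,0.32],[1,0.085,-0.063,-0.02,0.42],[1,0.09,-0.066,-0.02,0.5]]]' >/dev/null
python3 -m jog '[[[1,0,0,0,0],[1,0,0,0,0],[1,0,0,0,0]]]' >/dev/null
python3 go.py 0.492 0.1117 0.10 10.3
python3 - <<'E'
from h import *
im=robot.read_camera("side")[:,:,::-1]; hsv=cv2.cvtColor(im,cv2.COLOR_BGR2HSV)
mk=cv2.inRange(hsv,(15,150,70),(33,255,255))
for a,c,r in blobs(mk,20,400,(225,235,335,308)): print(a,cast("side",*c,.0175).round(4))
cv2.imwrite("pics/c.png",cv2.resize(im[150:330,170:380],None,fx=3,fy=3))
E
```

```text
t 7.17 pos [0.4948 0.0617 0.1508] rot [ 3.141 -0.     0.53 ] open 0.0907 grip 0.0 F [-0.5 -0.8  0.3] SHIFT [ 0.0228 -0.0446  0.0508] TURN 0.35
112 [ 0.5045 -0.044   0.0175]
137 [ 0.45   -0.0598  0.0175]
125 [ 0.5174 -0.1009  0.0175]
159 [ 0.533  -0.1541  0.0175]
161 [ 0.4784 -0.1691  0.0175]
```

View pics/c.png

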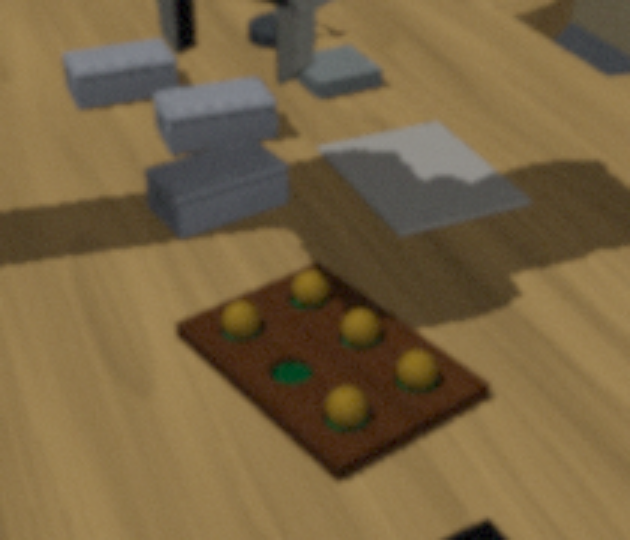

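Five balls sit in the tray wells, evenly spaced, with one green well left at (292,372). On to the near tin.

```bash
python3 -m jog '[[[1,0.006,-0.012,0,0.1],[1,0.013,-0.025,0.01,0.2],[1,0.02,-0.038,0.03,0.3],[1,0.023,-0.045,0.05,0.35],[1,0.023,-0.045,0.06,0.35]]]' >/dev/null
python3 -m jog '[[[1,0,0,0,0],[1,0,0,0,0],[1,0,0,0,0]]]' >/dev/null
python3 go.py 0.492 0.1117 0.012 10.3
```

```text
t 7.88 pos [0.4927 0.1119 0.0913] rot [ 3.141e+00 -1.000e-03  1.780e-01] open 0.0916 grip 0.0 F [ 0.3  0.3 -0.3] SHIFT [-0.0009  0.0001  0.0793] TURN -0.001
```

```bash
python3 -m jog '[[[1,0,0,0.02,0],[1,0,0,0.045,0],[1,0,0,0.065,0],[1,0,0,0.078,0],[1,0,0,0.079,0]]]' 35
python3 -m jog '[[[1,0,0,0,0],[0,0,0,0,0],[0,0,0,0,0],[0,0,0,0,0],[0,0,0,0,0]]]'
python3 -m jog '[[[0,0,0,0,0],[0,0,0,0,0],[0,0,0,0,0]]]'
python3 -m jog '[[[0,0,0,-0.01,0],[0,0,0,-0.04,0],[0,0,0,-0.08,0],[0,0,0,-0.1,0],[0,0,0,-0.1,0]]]'
python3 -m jog '[[[0,0,0,0,0],[0,0,0,0,0]]]'
```

```text
time: 8.3
tool_pos: [0.4912, 0.112, 0.0102]
tool_rot: [-3.142, 0.002, 0.178]
contact_force: [0.4, -0.3, 0.4]
opening: 0.0917
grip_force: 0.0
time: 8.72
tool_pos: [0.4924, 0.1127, 0.0123]
tool_rot: [3.141, -0.002, 0.178]
contact_force: [0.7, -0.0, 1.2]
opening: 0.0697
grip_force: 0.0
time: 8.97
tool_pos: [0.4921, 0.1127, 0.0118]
tool_rot: [3.141, -0.001, 0.178]
contact_force: [-0.9, -0.7, 4.9]
opening: 0.06
grip_force: 35.0
time: 9.38
tool_pos: [0.4945, 0.1131, 0.1163]
tool_rot: [3.141, -0.009, 0.178]
contact_force: [1.6, 0.3, -1.5]
opening: 0.0596
grip_force: 35.0
time: 9.55
tool_pos: [0.4909, 0.1127, 0.1105]
tool_rot: [-3.141, 0.002, 0.178]
contact_force: [-1.2, 0.2, -2.8]
opening: 0.06
grip_force: 35.0
```

```bash
cat > tq.py <<'E'
from h import *
# append tool-frame force and moment to the log, print
import sys
s=robot.observe(); M=R.from_euler("xyz",s["tool_rot"]).as_matrix()
print(sys.argv[1],"t",round(s["time"],2),"F",(M.T@s["contact_force"]).round(2),"M",(M.T@s["torque"]).round(3),"x",round(s["tool_pos"][0],3))
E
for k in 1 2; do
python3 -m jog '[[[0,0.035,0,0,0],[0,0.07,0,0,0],[0,0.07,0,0,0],[0,0.07,0,0,0],[0,0.07,0,0,0]]]' >/dev/null
for i in 1 2 3 4; do python3 -m jog '[[[0,0,0,0,0]]]' >/dev/null; python3 tq.py fwd; done
python3 -m jog '[[[0,-0.035,0,0,0],[0,-0.07,0,0,0],[0,-0.07,0,0,0],[0,-0.07,0,0,0],[0,-0.07,0,0,0]]]' >/dev/null
for i in 1 2 3 4; do python3 -m jog '[[[0,0,0,0,0]]]' >/dev/null; python3 tq.py back; done; done; python3 go.py 0.492 0.1117 0.012 10.3
```

```text
fwd t 10.05 F [0.56 1.11 1.74] M [0.022 0.001 0.035] x 0.559
fwd t 10.13 F [-0.51 -0.86  2.53] M [ 0.013 -0.022  0.002] x 0.56
fwd t 10.22 F [0.4  0.73 2.37] M [0.032 0.026 0.027] x 0.56
fwd t 10.3 F [0.27 0.58 1.51] M [0.018 0.011 0.003] x 0.56
back t 10.8 F [0.54 0.16 1.09] M [-0.01   0.019 -0.003] x 0.493
back t 10.88 F [0.3  0.81 1.61] M [-0.01   0.011  0.004] x 0.493
back t 10.97 F [-0.2  0.8  1.2] M [ 0.022 -0.034 -0.021] x 0.493
back t 11.05 F [-1.04 -0.01  1.51] M [ 0.019 -0.047  0.012] x 0.492
fwd t 11.55 F [-0.29  0.27  2.22] M [ 0.041 -0.011  0.004] x 0.56
fwd t 11.63 F [-0.1  -0.35  1.1 ] M [ 0.02  -0.009  0.031] x 0.56
fwd t 11.72 F [-0.27  0.47  2.01] M [ 0.032 -0.008 -0.019] x 0.56
fwd t 11.8 F [-0.24  0.07  1.91] M [ 0.058  0.028 -0.068] x 0.56
back t 12.3 F [0.56 0.53 1.33] M [0.002 0.048 0.039] x 0.493
back t 12.38 F [0.43 0.25 1.5 ] M [-0.019 -0.01   0.02 ] x 0.493
back t 12.47 F [ 0.85 -0.17  2.67] M [-0.045 -0.053 -0.029] x 0.493
back t 12.55 F [ 0.35 -0.27  1.91] M [ 0.032 -0.05   0.026] x 0.492
t 12.55 pos [0.4924 0.1128 0.1113] rot [ 3.142 -0.     0.178] open 0.0595 grip 35.0 F [ 0.3  0.3 -1.9] SHIFT [-0.0006  0.001   0.0993] TURN -0.002
```

```bash
for k in 1 2 3; do
python3 -m jog '[[[0,0.041,0,0,0],[0,0.08,0,0,0],[0,0.08,0,0,0],[0,0.08,0,0,0],[0,0.08,0,0,0]]]' >/dev/null
for i in 1 2 3 4 5 6 7 8; do python3 -m jog '[[[0,0,0,0,0]]]' >/dev/null; python3 tq.py fwd; done
python3 -m jog '[[[0,-0.041,0,0,0],[0,-0.08,0,0,0],[0,-0.08,0,0,0],[0,-0.08,0,0,0],[0,-0.08,0,0,0]]]' >/dev/null
for i in 1 2 3 4 5 6 7 8; do python3 -m jog '[[[0,0,0,0,0]]]' >/dev/null; python3 tq.py back; done; done >a.log
cat > st.py <<'E'
import re,sys,numpy as np
for k in("fwd","back"):
    v=np.array([[float(a) for a in re.findall(r"\[(.*?)\]",l)[1].split()]+[float(re.findall(r"\[(.*?)\]",l)[0].split()[2])] for l in open(sys.argv[1]) if l.startswith(k)])
    print(k,len(v),"My per stroke",v[:,1].reshape(-1,8).mean(1).round(4),"mean",v.mean(0).round(4),"sem",(v.std(0)/len(v)**.5).round(4))
E
python3 st.py a.log; python3 go.py 0.492 0.1117 0.012 10.3
```

```text
fwd 24 My per stroke [ 0.0046 -0.0044 -0.0062] mean [ 0.0065 -0.002  -0.0072  1.7071] sem [0.008  0.0049 0.0043 0.0918]
back 24 My per stroke [-0.0089 -0.0051 -0.0049] mean [ 0.0191 -0.0063 -0.0058  1.6979] sem [0.0057 0.0056 0.0051 0.1177]
t 19.05 pos [0.4919 0.1127 0.1114] rot [3.142 0.    0.178] open 0.0599 grip 35.0 F [-0.6  0.2 -0.8] SHIFT [-0.0001  0.001   0.0994] TURN -0.002
```

No difference (0.004 ± 0.007 N m), so this tin is packed and goes back where it was.

```bash
python3 -m jog '[[[0,0,0,0.03,0],[0,0,0,0.06,0],[0,0,0,0.085,0],[0,0,0,0.095,0],[0,0,0,0.097,0]]]' >/dev/null
python3 -m jog '[[[0,0,0,0.001,0],[0,0,0,0.002,0],[0,0,0,0.003,0],[0,0,0,0.003,0],[0,0,0,0.003,0]]]' 
python3 -m jog '[[[1,0,0,0,0],[1,0,0,0,0],[1,0,0,0,0],[1,0,0,0,0],[1,0,0,0,0]]]'
python3 -m jog '[[[1,0,0,-0.01,0],[1,0,0,-0.03,0],[1,0,0,-0.06,0],[1,0,0,-0.09,0],[1,0,0,-0.1,0]]]' >/dev/null
python3 go.py 0.531 0.2372 0.11 -2.9
```

```text
time: 19.88
tool_pos: [0.4924, 0.1128, 0.0123]
tool_rot: [3.141, -0.002, 0.178]
contact_force: [-0.6, -0.5, -1.5]
opening: 0.0601
grip_force: 35.0
time: 20.3
tool_pos: [0.4919, 0.1127, 0.0115]
tool_rot: [3.141, -0.0, 0.178]
contact_force: [0.1, -0.5, -0.0]
opening: 0.0881
grip_force: 0.0
t 20.72 pos [0.4939 0.1129 0.1159] rot [ 3.141 -0.007  0.178] open 0.0917 grip 0.0 F [ 1.3 -0.2  0.5] SHIFT [ 0.0585 -0.1158  0.0062] TURN 0.228
```

```bash
python3 -m jog '[[[1,0.015,-0.03,0,0.06],[1,0.03,-0.06,0,0.12],[1,0.045,-0.09,0,0.18],[1,0.056,-0.112,0,0.228],[1,0.0585,-0.116,0,0.228]]]' >/dev/null
python3 -m jog '[[[1,0,0,0,0],[1,0,0,0,0],[1,0,0,0,0]]]' >/dev/null
python3 go.py 0.531 0.2380 0.012 -2.9
```

```text
t 21.38 pos [0.5285 0.2361 0.1113] rot [ 3.141e+00  1.000e-03 -5.000e-02] open 0.092 grip 0.0 F [-0.  -0.7 -0.2] SHIFT [ 0.0025 -0.0021  0.0993] TURN 0.0
```

```bash
python3 -m jog '[[[1,0.002,-0.002,0.03,0],[1,0.002,-0.002,0.06,0],[1,0.002,-0.002,0.085,0],[1,0.002,-0.002,0.098,0],[1,0.002,-0.002,0.099,0]]]' 35 >/dev/null
python3 -m jog '[[[1,0,0,0,0],[0,0,0,0,0],[0,0,0,0,0],[0,0,0,0,0],[0,0,0,0,0]]]'
python3 -m jog '[[[0,0,0,0,0],[0,0,0,0,0],[0,0,0,0,0]]]'
python3 -m jog '[[[0,0,0,-0.01,0],[0,0,0,-0.04,0],[0,0,0,-0.08,0],[0,0,0,-0.1,0],[0,0,0,-0.1,0]]]' >/dev/null
python3 -m jog '[[[0,0,0,0,0],[0,0,0,0,0]]]'
for k in 1 2; do
python3 -m jog '[[[0,0.041,0,0,0],[0,0.08,0,0,0],[0,0.08,0,0,0],[0,0.08,0,0,0],[0,0.08,0,0,0]]]' >/dev/null
for i in 1 2 3 4 5 6 7 8; do python3 -m jog '[[[0,0,0,0,0]]]' >/dev/null; python3 tq.py fwd; done
python3 -m jog '[[[0,-0.041,0,0,0],[0,-0.08,0,0,0],[0,-0.08,0,0,0],[0,-0.08,0,0,0],[0,-0.08,0,0,0]]]' >/dev/null
for i in 1 2 3 4 5 6 7 8; do python3 -m jog '[[[0,0,0,0,0]]]' >/dev/null; python3 tq.py back; done; done >b.log; python3 st.py b.log; python3 go.py 0.531 0.238 0.012 -2.9
```

```text
time: 22.22
tool_pos: [0.5316, 0.2392, 0.0135]
tool_rot: [-3.141, -0.002, -0.05]
contact_force: [0.0, 0.3, -0.0]
opening: 0.0696
grip_force: 0.0
time: 22.47
tool_pos: [0.5313, 0.2389, 0.013]
tool_rot: [3.141, -0.001, -0.05]
contact_force: [-0.4, -1.6, 6.1]
opening: 0.0599
grip_force: 35.0
time: 23.05
tool_pos: [0.5299, 0.2389, 0.1111]
tool_rot: [3.141, 0.003, -0.05]
contact_force: [-0.4, 0.2, -2.8]
opening: 0.0597
grip_force: 35.0
fwd 16 My per stroke [-0.0471 -0.023 ] mean [ 0.0222 -0.0351 -0.0034  2.7219] sem [0.0065 0.0077 0.0077 0.1406]
back 16 My per stroke [ 0.0075 -0.008 ] mean [ 3.9600e-02 -2.0000e-04 -1.6400e-02  2.6888e+00] sem [0.0078 0.0091 0.0098 0.1347]
t 27.38 pos [0.5311 0.2391 0.1124] rot [ 3.141  0.    -0.05 ] open 0.0598 grip 35.0 F [ 0.8 -1.2 -2.7] SHIFT [0.     0.0011 0.1004] TURN 0.0
```

```bash
for k in 1 2; do
python3 -m jog '[[[0,0.041,0,0,0],[0,0.08,0,0,0],[0,0.08,0,0,0],[0,0.08,0,0,0],[0,0.08,0,0,0]]]' >/dev/null
for i in 1 2 3 4 5 6 7 8; do python3 -m jog '[[[0,0,0,0,0]]]' >/dev/null; python3 tq.py fwd; done
python3 -m jog '[[[0,-0.041,0,0,0],[0,-0.08,0,0,0],[0,-0.08,0,0,0],[0,-0.08,0,0,0],[0,-0.08,0,0,0]]]' >/dev/null
for i in 1 2 3 4 5 6 7 8; do python3 -m jog '[[[0,0,0,0,0]]]' >/dev/null; python3 tq.py back; done; done >b2.log; python3 st.py b2.log; python3 go.py 0.6572 0.0895 0.11 -2.9
```

```text
fwd 16 My per stroke [-0.0485 -0.0341] mean [ 0.0411 -0.0413 -0.0058  3.0012] sem [0.0058 0.0062 0.0054 0.1281]
back 16 My per stroke [ 0.0188 -0.0056] mean [ 0.0236  0.0066 -0.0113  2.925 ] sem [0.0078 0.0089 0.0073 0.1418]
t 31.72 pos [0.5311 0.2391 0.1124] rot [ 3.142  0.    -0.05 ] open 0.0596 grip 35.0 F [-0.4 -0.3 -3.8] SHIFT [0.1335 0.1431 0.0024] TURN 0.0
```

The moment shifts by 0.042 ± 0.008 N m with the expected sign, so this is the rattling tin. I'll carry it to the pad.

```bash
python3 -m jog '[[[0,0.01,0.012,-0.005,0],[0,0.03,0.033,-0.01,0],[0,0.05,0.055,-0.015,0],[0,0.065,0.07,-0.02,0],[0,0.07,0.075,-0.02,0]]]' >/dev/null
python3 -m jog '[[[0,0.015,0.015,0,0],[0,0.03,0.033,0,0],[0,0.046,0.05,0,0],[0,0.058,0.063,0,0],[0,0.064,0.068,0,0]]]' >/dev/null
python3 -m jog '[[[0,0,0,0,0],[0,0,0,0,0],[0,0,0,0,0],[0,0,0,0,0],[0,0,0,0,0]]]'
python3 - <<'E'
from h import *
print(cast("top",259.6,175,.004))
t=robot.read_camera("top")[130:270,130:430,::-1]; s=robot.read_camera("side")[100:410,170:400,::-1]
cv2.imwrite("pics/d.png",np.hstack([cv2.resize(t,(500,233)),np.zeros((233,10,3),np.uint8),cv2.resize(s,(173,233))]))
cv2.imwrite("pics/e.png",cv2.resize(s,None,fx=1.9,fy=1.9))
E
python3 go.py 0.6572 0.0895 0.13 -2.9
```

```text
time: 32.97
tool_pos: [0.6571, 0.0906, 0.1326]
tool_rot: [-3.142, 0.0, -0.049]
contact_force: [0.2, 0.3, -1.6]
opening: 0.0601
grip_force: 35.0
[0.66190168 0.092099   0.004     ]
t 33.07 pos [0.6574 0.0903 0.1326] rot [ 3.142 -0.    -0.049] open 0.0596 grip 35.0 F [ 0.5  0.9 -3. ] SHIFT [-0.0002  0.0008  0.0026] TURN 0.001
```

View pics/e.png

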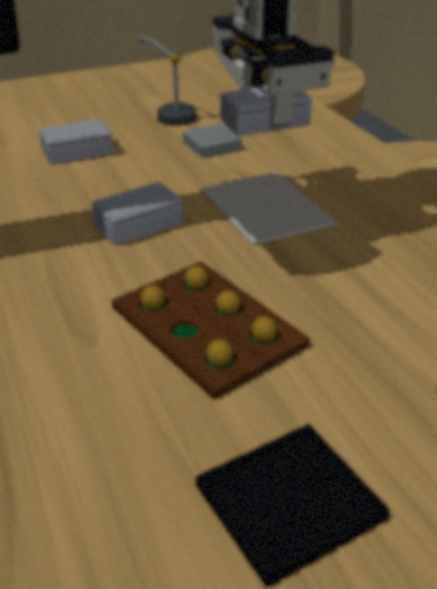

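The picture shows the held tin level at (265,108) above the pad at (268,208). All five balls are in their wells, and the other two tins stand upright at (75,142) and (138,213). Handing in.

```bash
python3 -c "
from cell import robot; print(robot.hand_in())"
```

```text
the job is handed in; nothing more can be done
None
```

I handed the job in at about 33 s: the dish ball is in a tray well, and the middle tin, which the shake test showed to be the rattling one, is held level and still about 12 cm above the middle of the white pad; the packed tin I lifted is back on the bench and the third was never touched (the hand-in returned no verdict).

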